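# Close up a row of specimen boxes and lock the row board's stop at its length mark

## Robot

A 6-joint arm with a two-finger parallel gripper is mounted at the origin on a cart in front of the work surface, level with it; the furniture and walls round the work are solid. World frame = base frame: x ahead of the robot, y to its left, z up, the work surface at z = 0. Lengths are in m, angles in degrees, forces in N, time in s.
With the tool pointing down it reaches from about 0.325 to 0.85 m from the base axis. Payload 15.5 kg.
Tool frame: the origin (TCP) lies between the finger pads; the fingertips stand ctrl.nose_length ahead of it and the grasp point (between the pads) is the TCP (ctrl.nose_length is the distance from the TCP to the fingertips, in m); z points along the fingers, y is the line along which they close (so a half turn about z gives the same grasp; the last joint's range is limited). The gripper opens to 91 mm and grips with 3 to 60 N. Pads are 32 mm wide; open, the fingers measure 118 mm over their backs; the gripper's body (76 mm by 178 mm) begins 60 mm behind the grasp point.
Start: joints at [60.075, 28.281, 77.091, -0, 74.628, -5.472], TCP at [0.259, 0.569, 0.233] pointing down, gripper open.
Joint ranges: [-166.48, 166.48], [-47.26, 123.95], [12.59, 153.08], [-70.14, 250.14], [6.76, 159.57], [-176.63, 176.63]. Speed limits (degrees/s): [108.29, 108.29, 147.25, 172.46, 172.46, 172.46].

## Interface

Orientations are given as a 3x3 rotation matrix whose columns are the frame's x, y, z axes.
In Python, from plant import readout, cams, ticket, ctrl gives the robot as it stands.
- The arm moves only by the tool jog_arm, never from a script. Its argument "plan" is a list that holds one entry, the list of rows, each a list of 7 numbers: the opening, from 0 (shut) to 1 (fully open), then the shift along the tool's x, y, z in units of 40 mm (1.0 is 40 mm), then the turn, a rotation vector about the tool's x, y, z in rad. In form: [[[grip, x, y, z, wx, wy, wz], ...]]. A call has 1 to 20 rows; each row is the pose to reach, as a shift and turn from the pose commanded when the call began, along the tool's axes at that moment; what a row does not reach only later rows make up. A row lasts 1/10 s, in which the tool goes at most 50 mm and 8.59 degrees, less where a joint would pass 70% of its speed; a pose out of reach is approached as far as the arm can. A call with a gripper value outside its range is refused whole. The fingers move at their own pace and stop on an object; the grip force is fixed at half the most. Time passes only in rows, so rows that repeat a pose let the fingers close. It gives the time, the measured TCP pose, the force, the opening and the grip force at its end, in the units of the state.
- readout.get_obs(): the state, without advancing time (a new reading comes with each control period).
- cams.camera(name): name is "scene" or "side" or "wrist"; returns a dict with "frame" (420x560x3 uint8, red, green, blue), "z_map" (420x560 float32, m along the optical axis (not along the pixel's ray), 0 where there is no reading), "fx", "fy", "cx", "cy" (pixels), "k1" (the pictures are not rectified: a ray, as slopes to the right and down, at radius r is drawn at 1 + k1 r^2 times it, then the intrinsics apply), "R" (3x3) and "t" (3): a world point X has camera coordinates R X + t. Camera axes: x right, y down, z forward; pixel columns grow to the right and rows downward; lengths in m; the calibration is good to about 2 mm. A picture is of the moment at which its call begins.
- ticket.job_done(): hands the job in; it is judged then, once.
The state is a dict: "clock": time; "joints": joint angles; "dq": joint speeds; "effort": joint torques, N m; "ee_pos": TCP position; "tcp_rot": TCP orientation; "contact_force": force on the tool from outside, world axes, zero at the start; "wrist_torque": the same for the moment, N m; "grip_width": finger opening in m; "gripper_force": force on a finger pad.
Only numpy, scipy, OpenCV 4.12 (cv2) and the standard library are available. Lean on these libraries where they do the work, as an engineer would, in place of code of your own. Each camera call takes 0.05 s, during which the arm holds its last target. There are 200 camera calls.

## Task

Get the three clear specimen boxes on the wooden row board ready to travel: first nudge them square and flush against the long fence on the far side, without tipping them. Then push the spring-returned sliding stop up behind them until the front face of its cross arm stands on the brass line across the board, and, still holding it there with its lever open, squeeze the cam lever fully shut against the thumb plate. Finish still pinching the lever and thumb plate between the fingers, with the stop on the line; do not press the stop hard against the boxes or disturb the things round the board.

Things in the scene. Friction and masses are not known exactly. Their poses are not given: they have to be found in the camera images.
- board: fixed wooden board, 192 x 412 mm, top 12 mm above the worktop; origin on the worktop. Its x points across it, away from the robot; y along the row to the head (robot's left). Far fence: inner face x = +65 mm; head wall: inner face y = +185 mm; both 24 mm high. Guide bar along y at x = -75 mm, 12 mm wide and 12 mm high above the top: cross it with fingertips over 24 mm above the worktop
- mark (a point): point on the board's top on the brass line that crosses the board and the fence's top (board x = 0, y = -29 mm), 214 mm from the head wall; the three boxes together are 210 mm long, so about 4 mm of play is left
- fence_corner (a point): point on the board's top where the inner faces of far fence and head wall meet
- box_a: loose clear specimen box with two pale eggs on cotton; 70 mm in its x, 90 mm in its y, 40 mm high; origin at the centre of its underside. It starts off the fence and askew; it belongs with its 90 mm length across the board (its x along the row, either way round), its centre 45 mm from the fence
- box_b: loose clear specimen box with one blue-green egg on cotton, 70 x 70 mm, 47 mm high; origin at the centre of its underside; centre 35 mm from the fence when flush
- box_c: loose clear specimen box with one pale egg on cotton, 70 x 70 mm, 42 mm high; origin at the centre of its underside; centre 35 mm from the fence when flush
- stop_block: wooden cross arm and metal thumb plate. Axes as the board's; origin on the board top over the bar's centre line, in the arm's front face (towards the boxes). Arm: x -38 to 133, y -8 to 0, z 3 to 37 mm; its metal angle: x -12 to 12, back to y -11, z to 46. Thumb plate: outer face x +16, y -47 to -11, z 22 to 54, on a 26 wide saddle with top z 23. Push the arm's back with open fingers astride
- stop_front (a point): point on the stop over the bar's centre line, in the plane of the arm's front face, 23.5 mm above the board top; its y in the board's frame equals the brass line's (-29 mm) when the stop is on the mark
- stop_slide (a joint): travel of the stop along the bar towards the head (m): 0 parked at the tail, 0.090 on the brass line, 0.12 the end. A spring draws it back to 0 with about 3 N whenever the lever is open
- cam_lever (a joint): angle of the lever (rad): 0 fully shut, parallel to bar and thumb plate; 0.65 fully open, its tip out towards the robot. It stays where it is left. In the last 0.1 rad its eccentric rubs on the bar, which clamps the stop and kicks it a little to the tail; shutting takes about 5 to 10 N there
- lever_paddle: the lever's dark steel paddle, 38 mm long. Origin on its vertical pivot, at the stop's x = -14, y = -15.5 mm, at the board top; it runs from there to the tail (its -y), z from 25 to 47 mm. Shut, its outer face is at the stop's x = -19.5 mm: lever and thumb plate then measure 36 mm across x; fully open, its tip stands about 40 mm on the robot's side of the bar's centre line
- lever_tip (a point): outer face of the lever's rounded tip, 33 mm from the pivot, 36 mm above the board top
- loupe: bystander: black loupe, 45 mm wide, 36 mm high
- blue_egg: bystander: small blue egg on a wooden stand, 45 mm wide, 64 mm high
- speckled_egg: bystander: speckled egg on a wooden stand, 47 mm wide, 80 mm high
- tweezers: bystander: steel tweezers, 129 mm long, 10 mm high, lying in front of the board
- pen: bystander: pen, 135 mm long
- dusting_brush: bystander: brush, 152 mm long
- egg_tray: bystander: white card tray with four eggs, 100 x 100 x 40 mm
Things that resemble listed ones, but are neither listed nor needed, are in the scene too. What is shaped like the box_a but red is not meant.

How it is judged:
By the outcome, as a careful person would: the job done as asked, in the order asked, and still so for the second after the job is handed in, while the arm keeps its last pose, push and grip.
It also fails if it takes over 51 s, if anything falls off the work surface, if the arm or the gripper's body presses on something with over 40 N, if the wrist force passes 120 N, or if a joint passes its speed limit or range.

## Working session

There is one attempt and no reset: what is moved stays moved. The work goes in short steps, Python scripts to look and compute and a tool call to move; the robot and the scene stay as the last step left them, time stands still between calls to the robot, and variables do not carry over. Pictures are saved under pics/ and viewed, at most 10 in all, crops included, and the job is handed in when it is done.

Besides the shell and the picture viewer there is one more tool, called after "Emit:" as name([rows], argument=value, ...), one row to a line, values as JSON. jog_arm: Moves the arm, as the interface text tells. Its arguments: {"type":"object","properties":{"plan":{"type":"array"}},"required":["plan"]}

```bash
ls; mkdir -p pics
cat > h.py <<'E'
import numpy as np, cv2, sys
sys.path.insert(0,'.')
from plant import readout, cams, ticket, ctrl
def snap(n):
    c=cams.camera(n); np.savez('last_%s.npz'%n,**c); return c
def load(n): return dict(np.load('last_%s.npz'%n))
def ray(c,u,v):
    p=np.array([(u-c['cx'])/c['fx'],(v-c['cy'])/c['fy']]); s=p.copy()
    for _ in range(20): s=p/(1+c['k1']*(s@s))
    d=c['R'].T@np.array([s[0],s[1],1]); o=-c['R'].T@c['t']; return o,d
def atz(c,u,v,z):
    o,d=ray(c,u,v); return o+d*(z-o[2])/d[2]
def depth(c,u,v):
    o,d=ray(c,u,v); return o+d*c['z_map'][int(round(v)),int(round(u))]
def cloud(c):
    h,w=c['z_map'].shape; u,v=np.meshgrid(np.arange(w),np.arange(h))
    p=np.stack([(u-c['cx'])/c['fx'],(v-c['cy'])/c['fy']],-1); s=p.copy()
    for _ in range(20): s=p/(1+c['k1']*(s**2).sum(-1,keepdims=True))
    q=np.concatenate([s,np.ones((h,w,1))],-1)*c['z_map'][...,None]
    return (q-c['t'])@c['R']
def proj(c,X):
    q=c['R']@np.array(X)+c['t']; s=q[:2]/q[2]; s=s*(1+c['k1']*(s@s)); return s*[c['fx'],c['fy']]+[c['cx'],c['cy']]
def save(img,name,s=1):
    cv2.imwrite('pics/'+name,cv2.resize(img[...,::-1],None,fx=s,fy=s,interpolation=cv2.INTER_CUBIC))
E
python3 - <<'E'
from h import *
o=readout.get_obs()
for k,v in o.items(): print(k,np.round(v,3).tolist())
print(ctrl.nose_length)
a=snap('scene');b=snap('side');
save(a['frame'],'scene0.png',1.4);save(b['frame'],'side0.png',1.4)
for c in(a,b): print(c['fx'],c['cx'],c['cy'],c['k1'],-c['R'].T@c['t'],c['R'].tolist())
E
```

```text
pics
clock 0.0
joints [60.073, 28.317, 77.129, -0.004, 74.626, -5.471]
dq [-0.019, -0.045, 0.088, -0.045, -0.01, -0.076]
effort [-0.003, -87.885, -38.186, 0.07, 0.053, -0.0]
ee_pos [0.259, 0.569, 0.232]
tcp_rot [[-0.91, 0.414, -0.001], [0.414, 0.91, -0.001], [0.0, -0.001, -1.0]]
contact_force [-0.556, 0.881, -0.269]
wrist_torque [-0.006, 0.013, 0.014]
gripper_force 0.0
grip_width 0.091
0.019
439.5282609559773 281.5062052788386 217.8808639295566 -0.10181668370943257 [-0.12340438  0.57263954  0.69153094] [[-0.6304691929635005, -0.7760833873497895, 0.014253862761681325], [-0.45987142019860433, 0.35866759184738933, -0.8123274188668713], [0.6253214162400573, -0.5187023563066502, -0.5830274367072769]]
386.7398839602698 278.3941341903612 215.33061337003664 -0.02495678617268849 [1.09790194 0.10657535 0.83990129] [[-0.24487388004945954, 0.9695393559279599, -0.005497288087748643], [0.8026139555596697, 0.1995266657007822, -0.5621387266637915], [-0.5439187634292308, -0.14206529126118417, -0.8270246863355964]]
```

View pics/scene0.png

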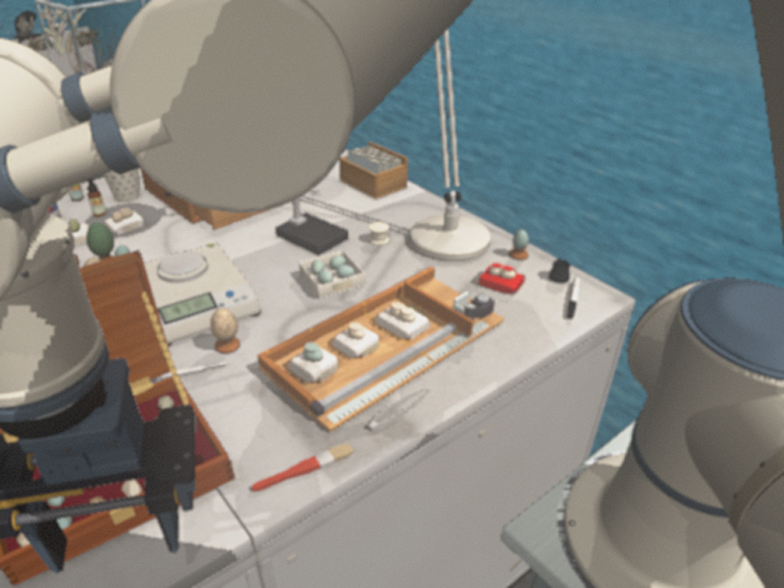

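View pics/side0.png

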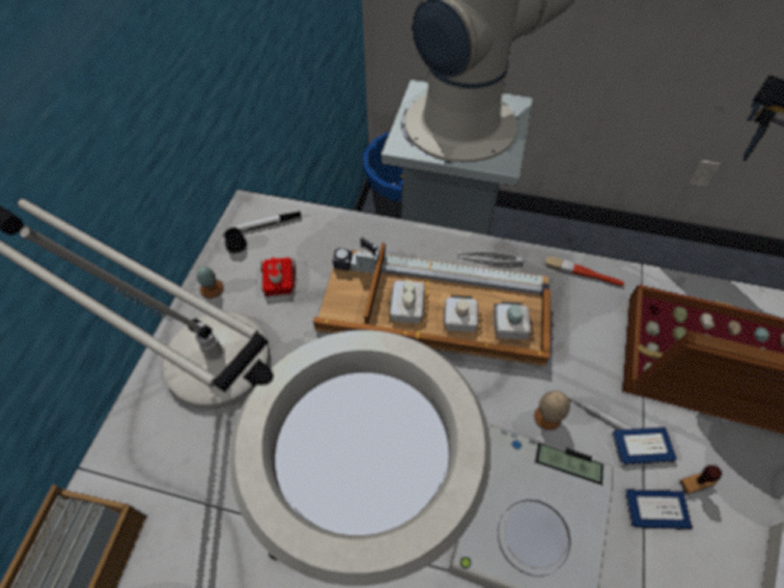

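Both views show the board: in scene (1.4x), its corners are at about (262,358), (330,425), (502,318) and (432,272). Box order from the head is b, c, a, with the stop parked at the tail. I'll build a top-down map from both clouds.

Run:
```python
from h import *
a=load('scene');b=load('side')
for n,c in(('scene',a),('side',b)):
    P=cloud(c)
    for nm,(u,v) in dict(scene=dict(bc1=(262,358),bc2=(330,425),bc3=(502,318),bc4=(432,272),boxa=(404,318),boxc=(355,340),boxb=(313,362),tab=(300,420)),side=dict(bc1=(549,357),bc3=(330,265),bc2=(548,290),bc4=(318,325),lampring=(260,400),ring2=(470,440),boxa=(408,300),tab=(520,400)))[n].items():
        print(n,nm,np.round(P[int(v/1.4),int(u/1.4)],4))
# ortho
S=1.6;x0,y0,W,H=0.22,-0.28,0.5,0.46   # col = y decreasing?, row = x decreasing
img=[]
for c in(a,b):
    P=cloud(c)
    m=(P[...,2]>-.01)&(P[...,2]<.12)&(c['z_map']>0)
    # splat upsampled
    f=cv2.resize(c['frame'],None,fx=3,fy=3);Q=cv2.resize(P.astype(np.float32),None,fx=3,fy=3,interpolation=cv2.INTER_NEAREST)
    im=np.zeros((500,800,3),np.uint8)
    Q=cv2.resize(P.astype(np.float32),None,fx=3,fy=3)
    m=(Q[...,2]>-.01)&(Q[...,2]<.12)
    r=((0.72-Q[...,0])*1000).astype(int);cc=((0.30-Q[...,1])*1000+100).astype(int)
    ok=m&(r>=0)&(r<500)&(cc>=0)&(cc<800)
    o=np.argsort(Q[...,2][ok]); im[r[ok][o],cc[ok][o]]=f[ok][o]; img.append(im)
save(img[0],'orthoA.png');save(img[1],'orthoB.png')
P=cloud(b);o=P[(P[...,2]>.15)&(P[...,0]>.3)&(P[...,0]<.9)]
print('tall',o.min(0),o.max(0),len(o))
```

```text
scene bc1 [0.6008 0.2515 0.035 ]
scene bc2 [0.4293 0.2368 0.0107]
scene bc3 [ 0.4523 -0.1636  0.0114]
scene bc4 [ 0.63   -0.1472  0.0295]
scene boxa [0.5343 0.0057 0.0412]
scene boxc [0.547  0.1034 0.0341]
scene boxb [0.5399 0.1927 0.0363]
scene tab [ 0.4748  0.2611 -0.0022]
side bc1 [0.6128 0.2557 0.0339]
side bc3 [ 4.891e-01 -1.754e-01 -2.000e-04]
side bc2 [0.4773 0.2405 0.039 ]
side bc4 [ 0.6412 -0.1448  0.025 ]
side lampring [ 0.9683 -0.0234  0.4862]
side ring2 [0.9618 0.1252 0.487 ]
side boxa [5.685e-01 5.000e-04 5.220e-02]
side tab [0.6848 0.2209 0.0008]
tall [ 0.30000124 -0.44432853  0.15000819] [0.89999701 0.5542111  0.55558674] 34605
```

View pics/orthoA.png

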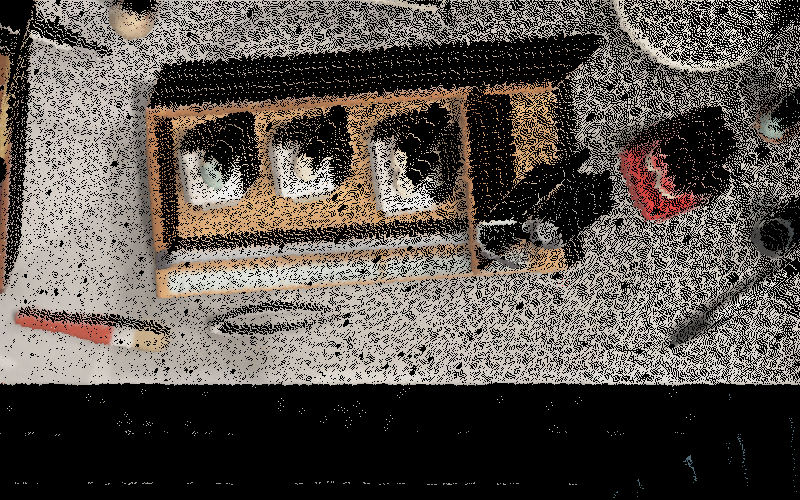

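```bash
cat >> h.py <<'E'
def mv(xyz,yaw):
    "shift/turn row values to reach a tool-down pose with tool y at world angle yaw(deg)"
    from scipy.spatial.transform import Rotation as Ro
    o=readout.get_obs(); R0=np.array(o['tcp_rot']); 
    t=np.radians(yaw); y=np.array([np.cos(t),np.sin(t),0]); z=np.array([0,0,-1.]); x=np.cross(y,z)
    w=Ro.from_matrix(R0.T@np.stack([x,y,z],1)).as_rotvec()
    s=R0.T@(np.array(xyz)-o['ee_pos'])/.04
    print('row',np.round(s,3).tolist(),np.round(w,3).tolist(),'clock',round(float(o['clock']),2))
E
python3 - <<'E'
from h import *
P=cloud(load('scene'));m=(P[...,1]>.28)&(P[...,1]<.5)&(P[...,0]>.33)&(P[...,0]<.75)
Q=P[m];print(np.percentile(Q[:,2],[50,90,99,100]))
mv([.26,.45,.32],80);mv([.47,.04,.30],95)
E
```

```text
[-0.0005871   0.15923494  0.24861657  0.25318191]
row [-1.261, -2.688, -2.187] [-0.001, -0.0, -0.252] clock 0.1
row [-10.282, -9.845, -1.68] [-0.001, -0.0, -0.514] clock 0.1
```

Emit:
jog_arm([
  [[1,0,0,-2.5,0,0,0],[1,0,0,-2.5,0,0,0],[1,-10.3,-9.8,-2.5,0,0,-0.514],[1,-10.3,-9.8,-2.5,0,0,-0.514],[1,-10.3,-9.8,-2.5,0,0,-0.514],[1,-10.3,-9.8,-2.5,0,0,-0.514],[1,-10.3,-9.8,-2.5,0,0,-0.514],[1,-10.3,-9.8,-2.5,0,0,-0.514],[1,-10.3,-9.8,-2.5,0,0,-0.514],[1,-10.3,-9.8,-2.5,0,0,-0.514],[1,-10.3,-9.8,-2.5,0,0,-0.514],[1,-10.3,-9.8,-2.5,0,0,-0.514],[1,-10.3,-9.8,-2.5,0,0,-0.514],[1,-10.3,-9.8,-2.5,0,0,-0.514],[1,-10.3,-9.8,-2.5,0,0,-0.514]],
])

```text
clock: 1.6
ee_pos: [0.4725, 0.0386, 0.3326]
tcp_rot: [[-0.997, -0.083, -0.0], [-0.083, 0.997, -0.001], [0.0, -0.001, -1.0]]
contact_force: [0.5, 0.4, 0.6]
grip_width: 0.0912
gripper_force: 0.0
```

Run:
```python
from h import *
a=snap('wrist');save(a['frame'],'wrist1.png',1.4);o=readout.get_obs()
print(o['clock'],o['ee_pos'],a['fx'],a['k1'],-a['R'].T@a['t'],a['R'].round(3).tolist())
mv([.47,.04,.33],95)
```

```text
1.65 [0.47169577 0.04023958 0.33255198] 368.1333679583258 -0.06948600466209279 [0.38996777 0.03261582 0.48545439] [[-0.084, 0.996, -0.001], [0.954, 0.081, 0.289], [0.288, 0.024, -0.957]]
row [0.043, -0.002, 0.064] [0.0, -0.001, -0.003] clock 1.65
```

View pics/wrist1.png

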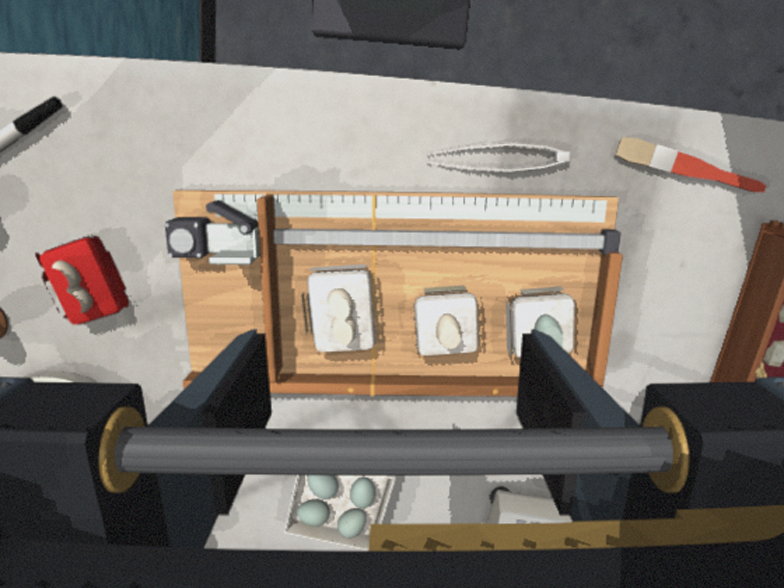

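Wrist view (1.4x): board near corners at (175,190) and (618,197). The brass line runs from (374,205) to (374,390). Box a is about (342,310), c about (447,325), b about (543,325), and the lever is open with its tip at about (215,208).

Run:
```python
from h import *
a=load('wrist')
f=lambda u,v,z:atz(a,u/1.4,v/1.4,z)
nl,nr=f(175,190,.012),f(618,197,.012)
d=(nr-nl)[:2];print('near edge',nl,nr,np.linalg.norm(d),np.degrees(np.arctan2(-d[0],d[1])))
m1=f(374,200,.012);m2=f(374,378,.036);print('line',m1,m2,np.degrees(np.arctan2((m2-m1)[1],(m2-m1)[0])))
# depth checks
P=cloud(a)
for n,(u,v) in dict(nl=(185,195),nr=(605,203),line=(374,300),fence=(374,390),wall=(612,300),bar=(450,238),boxa=(330,290),boxb=(535,310),arm=(267,300)).items(): print(n,np.round(P[int(v/1.4),int(u/1.4)],4))
x0,y0,x1,y1=105,130,445,290
img=cv2.resize(a['frame'][y0:y1,x0:x1][...,::-1],None,fx=2.35,fy=2.35,interpolation=cv2.INTER_CUBIC)
cv2.imwrite('pics/wcrop.png',img)
```

```text
near edge [ 0.45067014 -0.16384019  0.012     ] [0.4226103  0.24302578 0.012     ] 0.4078324085686125 3.9452035713491345
line [0.44545383 0.01934345 0.012     ] [0.61157484 0.0324555  0.036     ] 4.5130392954855045
nl [ 0.4541 -0.1543  0.0132]
nr [0.4291 0.2311 0.0133]
line [0.5398 0.0262 0.014 ]
fence [0.6237 0.0331 0.0358]
wall [0.5138 0.245  0.038 ]
bar [0.4722 0.0902 0.0252]
boxa [ 0.5277 -0.0151  0.0336]
boxb [0.5292 0.1748 0.038 ]
arm [ 0.5366 -0.0691  0.0496]
```

View pics/wcrop.png

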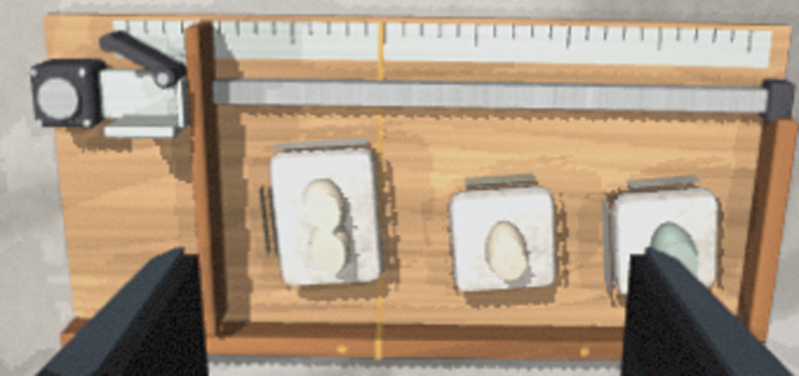

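```bash
cat >> h.py <<'E'
BY=np.radians(4.3)
def setboard():
    pass
E
python3 - <<'E'
from h import *
a=load('wrist')
f=lambda u,v,z:atz(a,105+(u+.5)/2.35-.5,130+(v+.5)/2.35-.5,z)[:2]
ang=lambda p,q:np.degrees(np.arctan2(-(q-p)[0],(q-p)[1]))
print('near',ang(f(46,14,.012),f(790,26,.012)),'bar',ang(f(215,91,.024),f(765,100,.024)),'fence',ang(f(225,327,.036),f(745,326,.036)))
l=[f(380,25,.012),f(380,65,.012),f(379,130,.012),f(379,310,.012),f(379,350,.036)]
d=l[3]-l[0];print('line',l,np.degrees(np.arctan2(d[1],d[0])))
th=np.radians(4.4);ex=np.array([np.cos(th),np.sin(th)]);ey=np.array([-ex[1],ex[0]])
bar=f(380,95.5,.024); O=bar+75*ex/1000; O=O+ey*(.029+ (l[2]-O)@ey+0)  # shift so line y=-29
O=bar+ex*.075; O=O+ey*(((l[2]-O)@ey)+.029)
B=lambda p:np.round(np.array([(p-O)@ex,(p-O)@ey])*1000,1)
print('O',O)
for n,q in dict(fence=(480,326,.036),fencelow=(480,318,.012),wall=(772,125,.036),wall2=(752,326,.036),near=(380,19,.012),armf=(207,300,.049),armf2=(214,60,.049),line=(379,250,.012),leverend=(105,40,.05),
  b_line=(680,181,.050),c_line=(500,180,.050),a_line=(320,148,.050),stopend=(33,95,.04)).items(): print(n,B(f(*q)))
for n,q,z in(('a',[(272,155),(372,148),(380,280),(285,285)],.036),('c',[(450,193),(552,185),(555,285),(458,292)],.036),('b',[(612,193),(714,187),(719,290)],.038)):
    p=[B(f(u,v,z)) for u,v in q]; print(n,p,np.mean(p,0))
E
```

```text
near 3.9237626834827672 bar 3.9661495829803695 fence 4.851231056488706
line [array([0.44236172, 0.01818235]), array([0.46410587, 0.0197899 ]), array([0.50064011, 0.02191629]), array([0.61059522, 0.02988711]), array([0.62462021, 0.03183617])] 3.979911173665067
O [0.55137122 0.05490556]
fence [55.6 29.2]
fencelow [61.9 31.1]
wall [-63.4 183. ]
wall2 [ 55.3 186.8]
near [-114.7  -28.2]
armf [  35.  -122.9]
armf2 [ -97.5 -111.1]
line [ 18.8 -29.3]
leverend [-107.8 -166. ]
b_line [-35.7 131.2]
c_line [-35.5  35.9]
a_line [-52.1 -58.1]
stopend [ -77.6 -211. ]
a [array([-44.5, -85.7]), array([-48.8, -31.8]), array([ 27.6, -27.8]), array([ 31.1, -81.4])] [ -8.65  -56.675]
c [array([-23.9,  10.4]), array([-28.8,  65.8]), array([29.9, 70.7]), array([34.5, 16.1])] [ 2.925 40.75 ]
b [array([-25.1,  98.4]), array([-29. , 154.2]), array([ 31.8, 163.9])] [ -7.43333333 138.83333333]
```

```bash
cat >> h.py <<'E'
TH=np.radians(4.1);EX=np.array([np.cos(TH),np.sin(TH)]);EY=np.array([-EX[1],EX[0]]);OB=np.array([.5514,.0547])
def W(x,y,z): p=OB+EX*x/1000+EY*y/1000; return [p[0],p[1],z]
def Bd(p): p=np.array(p)[:2]-OB; return np.round([p@EX*1000,p@EY*1000],1)
E
python3 - <<'E'
from h import *
for p in [(-85,131,.12),(-85,131,.047),(-50,131,.047),(-21,131,.047)]: mv(W(*p),94.1)
E
```

```text
row [0.063, 3.494, 5.314] [0.0, -0.001, 0.013] clock 1.65
row [0.061, 3.493, 7.139] [0.0, -0.001, 0.013] clock 1.65
row [-0.814, 3.482, 7.139] [0.0, -0.001, 0.013] clock 1.65
row [-1.538, 3.473, 7.138] [0.0, -0.001, 0.013] clock 1.65
```

Emit:
jog_arm([
  [[0.33,0.06,3.49,5.0,0,0,0.013],[0.33,0.06,3.49,5.3,0,0,0.013],[0.33,0.06,3.49,5.3,0,0,0.013],[0.33,0.06,3.49,5.3,0,0,0.013],[0.33,0.06,3.49,5.3,0,0,0.013],[0.33,0.06,3.49,6.3,0,0,0.013],[0.33,0.06,3.49,7.1,0,0,0.013],[0.33,0.06,3.49,7.14,0,0,0.013],[0.33,-0.2,3.49,7.14,0,0,0.013],[0.33,-0.4,3.485,7.14,0,0,0.013],[0.33,-0.55,3.485,7.14,0,0,0.013],[0.33,-0.7,3.48,7.14,0,0,0.013],[0.33,-0.85,3.48,7.14,0,0,0.013],[0.33,-1.0,3.48,7.14,0,0,0.013],[0.33,-1.1,3.48,7.14,0,0,0.013],[0.33,-1.2,3.475,7.14,0,0,0.013],[0.33,-1.3,3.475,7.14,0,0,0.013],[0.33,-1.36,3.475,7.14,0,0,0.013],[0.33,-1.41,3.475,7.14,0,0,0.013]],
])

```text
clock: 3.55
ee_pos: [0.5157, 0.1849, 0.0473]
tcp_rot: [[-0.997, -0.074, -0.0], [-0.074, 0.997, -0.0], [0.0, -0.0, -1.0]]
contact_force: [-0.2, 0.6, -0.2]
grip_width: 0.0302
gripper_force: 0.2
```

Run:
```python
from h import *
o=readout.get_obs();print(o['clock'],Bd(o['ee_pos']),o['ee_pos'],o['contact_force'],o['grip_width'])
a=snap('wrist');save(a['frame'][100:300],'w2.png',1.4)
```

```text
3.55 [-26.3 132.5] [0.51570005 0.18494567 0.04727073] [-0.22174008  0.58252457 -0.21571782] 0.030211477837359498
```

View pics/w2.png

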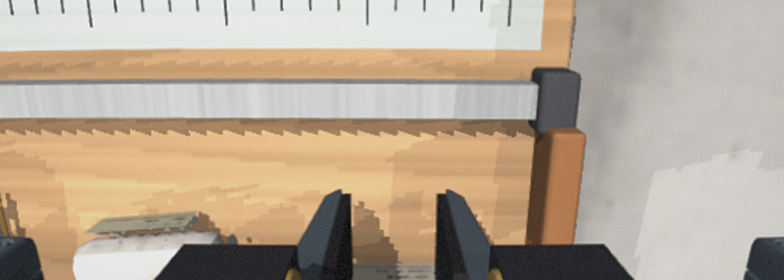

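Emit:
jog_arm([
  [[0.33,-0.03,0,0,0,0,0],[0.33,-0.06,0,0,0,0,0],[0.33,-0.09,0,0,0,0,0],[0.33,-0.12,0,0,0,0,0],[0.33,-0.12,0,0,0,0,0]],
])

```text
clock: 4.1
ee_pos: [0.5199, 0.1853, 0.0472]
tcp_rot: [[-0.997, -0.074, -0.001], [-0.074, 0.997, -0.0], [0.001, -0.0, -1.0]]
contact_force: [-3.5, -0.0, 2.1]
grip_width: 0.03
gripper_force: 1.8
```

Run:
```python
from h import *
a=snap('side');save(a['frame'][170:260,215:405],'s2.png',4)
P=cloud(a)
```

```text
(no output)
```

View pics/s2.png

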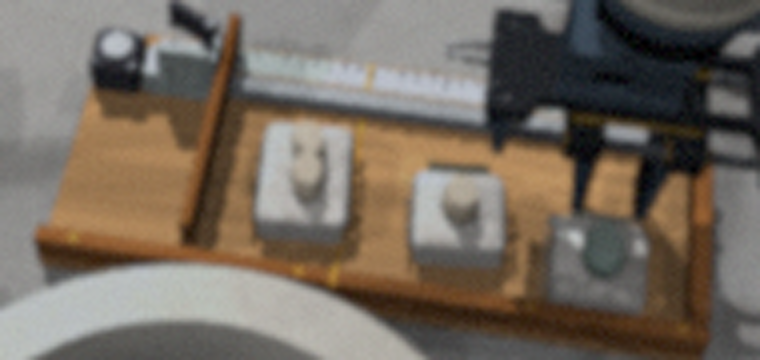

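Emit:
jog_arm([
  [[0.33,-0.03,0,0,0,0,0],[0.33,-0.03,0,0,0,0,0]],
])

```text
clock: 4.35
ee_pos: [0.52, 0.1853, 0.0471]
tcp_rot: [[-0.997, -0.074, -0.003], [-0.074, 0.997, -0.0], [0.003, -0.0, -1.0]]
contact_force: [-10.2, 2.3, 5.8]
grip_width: 0.0305
gripper_force: 4.9
```

Emit:
jog_arm([
  [[0.33,0.5,0,0,0,0,0],[0.33,1.1,0,0,0,0,0],[0.33,1.1,-1.2,0,0,0,0],[0.33,1.1,-2.28,0,0,0,0],[0.33,1.0,-2.28,0,0,0,0],[0.33,0.85,-2.28,0,0,0,0],[0.33,0.7,-2.28,0,0,0,0],[0.33,0.55,-2.28,0,0,0,0],[0.33,0.42,-2.28,0,0,0,0],[0.33,0.32,-2.28,0,0,0,0],[0.33,0.22,-2.28,0,0,0,0],[0.33,0.15,-2.28,0,0,0,0],[0.33,0.1,-2.28,0,0,0,0],[0.33,0.06,-2.28,0,0,0,0],[0.33,0.03,-2.28,0,0,0,0],[0.33,0.02,-2.28,0,0,0,0],[0.33,0.02,-2.28,0,0,0,0]],
])

```text
clock: 6.05
ee_pos: [0.5262, 0.0943, 0.0471]
tcp_rot: [[-0.997, -0.074, -0.003], [-0.074, 0.997, -0.0], [0.003, 0.0, -1.0]]
contact_force: [-7.1, 0.9, 4.0]
grip_width: 0.0301
gripper_force: 3.0
```

Emit:
jog_arm([
  [[0.33,0.6,0,0,0,0,0],[0.33,1.65,0,0,0,0,0],[0.33,1.65,-1.25,0,0,0,0],[0.33,1.65,-2.45,0,0,0,0],[0.33,1.5,-2.45,0,0,0,0],[0.33,1.35,-2.45,0,0,0,0],[0.33,1.2,-2.45,0,0,0,0],[0.33,1.05,-2.45,0,0,0,0],[0.33,0.92,-2.45,0,0,0,0],[0.33,0.82,-2.45,0,0,0,0],[0.33,0.72,-2.45,0,0,0,0],[0.33,0.65,-2.45,0,0,0,0],[0.33,0.6,-2.45,0,0,0,0],[0.33,0.56,-2.45,0,0,0,0],[0.33,0.53,-2.45,0,0,0,0],[0.33,0.51,-2.45,0,0,0,0],[0.33,0.51,-2.45,0,0,0,0]],
])

```text
clock: 7.75
ee_pos: [0.513, -0.0048, 0.0471]
tcp_rot: [[-0.997, -0.074, -0.003], [-0.074, 0.997, 0.0], [0.003, 0.0, -1.0]]
contact_force: [-7.3, -0.7, 4.2]
grip_width: 0.0302
gripper_force: 3.3
```

Run:
```python
from h import *
mv(W(-75,-57,.047),94.1);mv(W(-76.75,-160,.2),4.1);mv(W(-76.75,-168,.1),4.1)
```

```text
row [0.812, -0.008, 0.006] [0.0, -0.003, 0.003] clock 7.75
row [0.872, -2.581, -3.82] [-0.002, -0.002, 1.573] clock 7.75
row [0.866, -2.782, -1.32] [-0.002, -0.002, 1.573] clock 7.75
```

Emit:
jog_arm([
  [[0.33,0.8,0,0,0,0,0],[0.5,0.87,-0.3,-1.2,0,0,0],[1,0.87,-1.2,-2.4,0,0,0.3],[1,0.87,-2.58,-3.8,0,0,1.57],[1,0.87,-2.58,-3.8,0,0,1.57],[1,0.87,-2.58,-3.8,0,0,1.57],[1,0.87,-2.58,-3.8,0,0,1.57],[1,0.87,-2.58,-3.8,0,0,1.57],[1,0.87,-2.58,-3.8,0,0,1.57],[1,0.87,-2.58,-3.8,0,0,1.57],[1,0.87,-2.58,-3.8,0,0,1.57],[1,0.87,-2.58,-3.8,0,0,1.57],[1,0.87,-2.58,-3.8,0,0,1.57],[1,0.87,-2.58,-3.8,0,0,1.57]],
])

```text
clock: 9.15
ee_pos: [0.4873, -0.1104, 0.1993]
tcp_rot: [[-0.074, 0.997, 0.0], [0.997, 0.074, -0.0], [-0.0, 0.0, -1.0]]
contact_force: [-0.3, 0.0, -0.5]
grip_width: 0.0912
gripper_force: 0.0
```

Run:
```python
from h import *
o=readout.get_obs();print(o['clock'],Bd(o['ee_pos']),o['ee_pos'],o['tcp_rot'][0][1],o['tcp_rot'][1][1])
a=snap('wrist');s=snap('side')
w=cv2.resize(a['frame'],(560,420));
c=cv2.resize(s['frame'][165:265,210:405],None,fx=3.5,fy=3.5,interpolation=cv2.INTER_CUBIC)
im=cv2.resize(a['frame'],(800,600),interpolation=cv2.INTER_CUBIC)
h=cv2.resize(c,(420,215));im[385:,380:]=h
save(im,'w3.png')
```

```text
9.15 [ -75.7 -160.1] [ 0.48731378 -0.11038453  0.1993346 ] 0.9972895422291506 0.07357695740854026
```

View pics/w3.png

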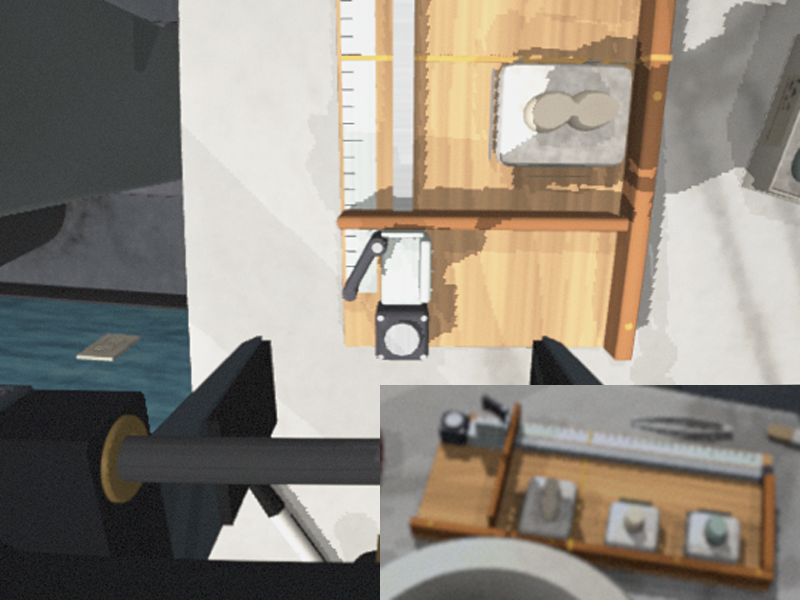

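Boxes a, c and b sit flush on the fence. The bar centre is at column ~403, and the stop arm's front edge at row ~212. The thumb plate's outer edge is at column ~431, and the lever is open with its tip at (349,297).

Run:
```python
from h import *
a=load('wrist');k=800/560
f=lambda u,v,z:atz(a,(u+.5)/k-.5,(v+.5)/k-.5,z)
def T(p): # tool frame mm
    o=readout.get_obs();return np.round(np.array(o['tcp_rot']).T@(p-o['ee_pos'])*1000,1)
for n,q in dict(bar_far=(402.5,50,.024),bar_near=(403.5,190,.024),bar=(403.5,100,.024),plate=(431,260,.066),plate_in=(420,260,.066),levertip=(345,297,.054),line=(365,58,.012),line2=(480,58,.012),line3=(655,58,.036),armfrontL=(345,212,.049),armfrontR=(625,218,.049),arm_end=(339,220,.049),platetail=(428,302,.066),armback=(560,230,.049),fence=(645,180,.036),pl_low=(431,240,.06)).items():
    p=f(*q);print(n,Bd(p),T(p))
P=cloud(a)
for n,(u,v) in dict(plate=(427,265),saddle=(405,270),arm=(560,222),lever=(362,268),bar=(403,150),boxa=(590,90)).items():
    p=P[int(v/k),int(u/k)];print(n,Bd(p),p[2])
mv(W(-76.75,-168,.048),4.1)
```

```text
bar_far [-75.9 -25.6] [134.5   0.6 175.3]
bar_near [ -75.1 -106. ] [ 54.1   1.  175.3]
bar [-75.3 -53.3] [106.7   1.1 175.3]
plate [ -59.7 -140.6] [ 19.4  16.1 133.3]
plate_in [ -65.9 -140.6] [ 19.4  10.  133.3]
levertip [-109.5 -165.8] [ -5.6 -33.9 145.3]
line [-98.5 -28.3] [131.9 -22.  187.3]
line2 [-29.3 -27.9] [131.9  47.2 187.3]
line3 [ 67.4 -29. ] [130.2 143.9 163.3]
armfrontL [-108.7 -116.3] [ 44.  -32.8 150.3]
armfrontR [  54.2 -118.7] [ 40.6 130.1 150.3]
arm_end [-112.3 -120.9] [ 39.4 -36.4 150.3]
platetail [ -61.  -165.1] [ -5.1  14.7 133.3]
armback [  16.3 -126.1] [ 33.4  92.2 150.3]
fence [ 69.4 -97.6] [ 61.7 145.5 163.3]
pl_low [ -59.6 -130.4] [ 29.5  16.3 139.3]
plate [-76.1 -76.7] 0.3521755690431954
saddle [ -74.3 -153.5] 0.03739383842339024
arm [  15.6 -121. ] 0.05031254267565155
lever [ -99.  -146.6] 0.05892596929063067
bar [-75.4 -82.2] 0.024908506471921475
boxa [ 29.2 -48.1] 0.04215773470545794
row [-0.198, -0.027, 3.783] [-0.0, -0.0, 0.006] clock 9.25
```

Emit:
jog_arm([
  [[1,-0.2,-0.03,1.2,0,0,0.005],[1,-0.2,-0.03,2.4,0,0,0.005],[1,-0.2,-0.03,3.4,0,0,0.005],[1,-0.2,-0.03,3.78,0,0,0.005],[1,-0.2,-0.03,3.78,0,0,0.005],[1,0.1,-0.03,3.78,0,0,0.005],[1,0.3,-0.03,3.78,0,0,0.005],[1,0.4,-0.03,3.78,0,0,0.005],[1,0.5,-0.03,3.78,0,0,0.005],[1,0.6,-0.03,3.78,0,0,0.005],[1,0.7,-0.03,3.78,0,0,0.005]],
])

```text
clock: 10.35
ee_pos: [0.4846, -0.0825, 0.0485]
tcp_rot: [[-0.07, 0.998, 0.001], [0.998, 0.07, -0.0], [-0.001, 0.001, -1.0]]
contact_force: [0.3, -2.9, 2.5]
grip_width: 0.0913
gripper_force: 1.7
```

Run:
```python
from h import *
o=readout.get_obs();print(o['clock'],Bd(o['ee_pos']),o['ee_pos'],o['contact_force'])
```

```text
10.35 [ -76.4 -132. ] [ 0.48462942 -0.08245819  0.04851281] [ 0.32524464 -2.87073882  2.47065692]
```

Emit:
jog_arm([
  [[1,0.15,-0.01,0,0,0,0],[1,0.3,-0.01,0,0,0,0],[1,0.45,-0.01,0,0,0,0],[1,0.6,-0.01,0,0,0,0],[1,0.75,-0.01,0,0,0,0],[1,0.9,-0.01,0,0,0,0],[1,1.05,-0.01,0,0,0,0],[1,1.2,-0.01,0,0,0,0],[1,1.3,-0.01,0,0,0,0],[1,1.4,-0.01,0,0,0,0],[1,1.5,-0.01,0,0,0,0],[1,1.6,-0.01,0,0,0,0],[1,1.7,-0.01,0,0,0,0],[1,1.7,-0.01,0,0,0,0]],
])

```text
clock: 11.75
ee_pos: [0.4786, -0.0143, 0.0481]
tcp_rot: [[-0.07, 0.998, -0.001], [0.998, 0.07, 0.0], [0.0, -0.001, -1.0]]
contact_force: [2.4, -3.7, 0.1]
grip_width: 0.0912
gripper_force: 1.4
```

Run:
```python
from h import *
o=readout.get_obs();print(o['clock'],Bd(o['ee_pos']),o['ee_pos'],o['contact_force'])
a=snap('wrist');s=snap('side');
im=cv2.resize(a['frame'],(800,600),interpolation=cv2.INTER_CUBIC)
c=s['frame'][160:265,200:405];im[395:,400:]=cv2.resize(c,(400,205),interpolation=cv2.INTER_CUBIC)
save(im,'w4.png')
```

```text
11.75 [-77.5 -63.6] [ 0.47863559 -0.01428363  0.04805221] [ 2.38160654 -3.69308589  0.06268532]
```

View pics/w4.png

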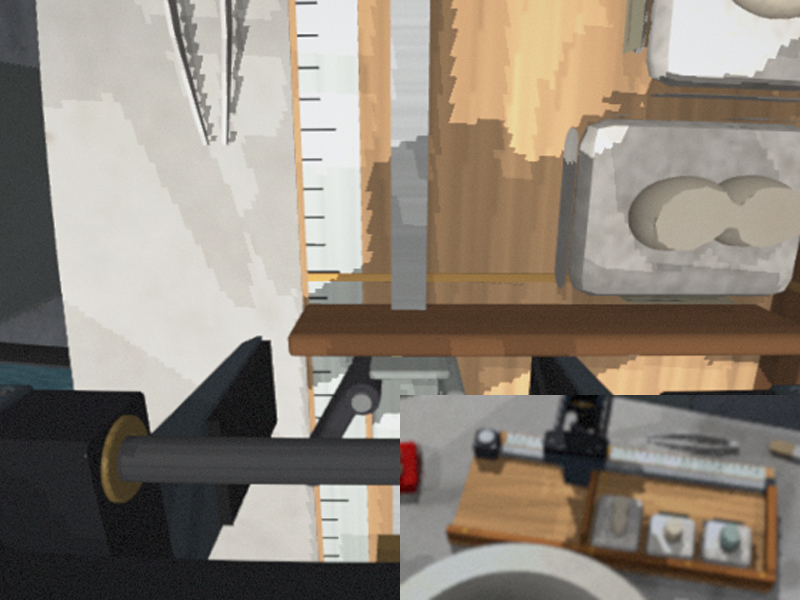

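```bash
cat > m.py <<'E'
from h import *
def stopy(a,verbose=True):
    """rows of line and arm edges along image columns around the bar, via gradients"""
    g=a['frame'].astype(float)
    return g
E
python3 - <<'E'
from h import *
a=load('wrist');k=800/560
f=lambda u,v,z:atz(a,(u+.5)/k-.5,(v+.5)/k-.5,z)
for n,q in dict(line_z12=(500,277,.012),line_on_edge=(320,276,.012),bot=(450,304,.015),bot2=(600,304,.015),topf=(450,333,.049),topf2=(600,334,.049),topb=(500,355,.049),box=(680,296,.014)).items(): print(n,Bd(f(*q)))
for u in (210,330,360): # columns, original px
    print(u,[tuple(int(t) for t in a['frame'][r,u]) for r in range(188,252,2)])
E
```

```text
line_z12 [-41.2 -28.8]
line_on_edge [-108.   -28.5]
bot [-59.8 -38.4]
bot2 [ -3.5 -38.4]
topf [-62.8 -37.1]
topf2 [-16.  -37.6]
topb [-46.9 -44.5]
box [ 27.5 -35.6]
210 [(215, 194, 174), (212, 198, 179), (205, 190, 175), (198, 188, 175), (199, 189, 176), (196, 186, 174), (196, 188, 179), (198, 192, 181), (211, 208, 198), (208, 206, 198), (212, 210, 201), (211, 209, 202), (212, 207, 200), (210, 207, 200), (209, 208, 201), (209, 207, 198), (149, 140, 131), (82, 68, 53), (73, 52, 38), (79, 57, 40), (80, 58, 41), (83, 59, 44), (80, 58, 40), (99, 70, 48), (112, 77, 55), (124, 88, 59), (130, 90, 63), (128, 90, 58), (135, 96, 66), (130, 89, 58), (130, 98, 77), (196, 193, 185)]
330 [(135, 108, 79), (136, 111, 82), (147, 115, 66), (150, 119, 70), (148, 115, 66), (134, 105, 79), (135, 107, 78), (133, 108, 79), (137, 110, 81), (136, 110, 82), (135, 110, 79), (137, 109, 82), (122, 96, 69), (78, 56, 39), (80, 57, 40), (78, 57, 42), (78, 55, 39), (71, 53, 34), (74, 55, 36), (80, 61, 40), (77, 53, 39), (81, 59, 41), (81, 55, 39), (99, 67, 49), (115, 81, 55), (125, 86, 59), (128, 88, 62), (130, 92, 64), (133, 91, 62), (131, 89, 58), (120, 83, 55), (138, 111, 81)]
360 [(141, 114, 85), (140, 111, 83), (144, 113, 65), (152, 117, 70), (148, 115, 66), (141, 112, 82), (137, 108, 79), (140, 113, 82), (142, 113, 85), (140, 110, 84), (142, 111, 84), (141, 112, 83), (123, 98, 72), (79, 54, 42), (79, 56, 37), (77, 55, 39), (77, 55, 39), (80, 61, 44), (80, 56, 43), (77, 55, 38), (78, 58, 38), (81, 61, 39), (86, 64, 47), (99, 72, 48), (112, 79, 57), (113, 79, 55), (117, 81, 58), (115, 82, 56), (115, 81, 54), (112, 75, 52), (99, 70, 47), (140, 112, 80)]
```

Emit:
jog_arm([
  [[1,0.08,0.01,0,0,0,0],[1,0.15,0.01,0,0,0,0],[1,0.2,0.01,0,0,0,0],[1,0.2,0.01,0,0,0,0]],
])

```text
clock: 12.25
ee_pos: [0.4783, -0.0064, 0.048]
tcp_rot: [[-0.07, 0.998, -0.001], [0.998, 0.07, 0.0], [0.0, -0.001, -1.0]]
contact_force: [-2.0, -3.1, 0.1]
grip_width: 0.0912
gripper_force: 1.4
```

```bash
cat > m.py <<'E'
from h import *
def meas():
    o=readout.get_obs();print('clock',o['clock'],'tcp',Bd(o['ee_pos']),round(float(o['ee_pos'][2]),4),'F',np.round(o['contact_force'],1),'w',o['grip_width'],o['gripper_force'])
    a=snap('wrist');g=a['frame'].astype(float)
    uL,vL=proj(a,W(-45,-29,.012));print('pred line px',uL,vL)
    for dx in(-45,-35):
        u=int(round(proj(a,W(dx,-29,.012))[0]));col=g[:,u-2:u+3].mean(1)
        yel=col[:,0]-col[:,2]; s=col.sum(1)
        r0=int(proj(a,W(dx,-10,.012))[1]);r1=int(proj(a,W(dx,-45,.049))[1])
        # line: peak of saturation in board; arm bottom: strongest drop in brightness
        d=np.diff(s[r0:r1]);i=r0+int(np.argmin(d)); w=-d[i-r0-2:i-r0+3];e=i+.5+(np.arange(-2,3)*w).sum()/w.sum()
        y=yel/(s+1); seg=slice(r0,i-1);j=r0+int(np.argmax(y[seg])); ww=np.clip(y[j-3:j+4]-np.median(y[seg]),0,None);l=j+(np.arange(-3,4)*ww).sum()/ww.sum()
        b=Bd(atz(a,u,e,.015)); ll=Bd(atz(a,u,l,.012)); print('col',u,'line row',round(l,2),'edge row',round(e,2),'line y',ll,'front y',b,'gap',round(ll[1]-b[1],2))
    return a
if __name__=='__main__': meas()
E
python3 m.py
```

```text
clock 12.25 tcp [-77.3 -55.7] 0.048 F [-2.  -3.1  0.1] w 0.0911675665440624 1.4127116650342941
pred line px 341.71480167907663 208.3558593235509
col 342 line row 208.35 edge row 212.16 line y [-44.8 -29. ] front y [-45.3 -30.2] gap 1.2
col 360 line row 207.99 edge row 212.56 line y [-35.2 -28.8] front y [-35.7 -30.4] gap 1.6
```

Emit:
jog_arm([
  [[1,0.035,0,0,0,0,0],[1,0.035,0,0,0,0,0]],
])

```text
clock: 12.5
ee_pos: [0.4783, -0.0052, 0.048]
tcp_rot: [[-0.07, 0.998, -0.001], [0.998, 0.07, 0.0], [0.0, -0.001, -1.0]]
contact_force: [-2.4, -3.7, -0.1]
grip_width: 0.091
gripper_force: 1.4
```

Run:
```python
from m import *
a=meas()
im=cv2.resize(a['frame'][150:255,190:390],(800,420),interpolation=cv2.INTER_CUBIC);save(im,'w5.png')
```

```text
clock 12.5 tcp [-77.2 -54.6] 0.048 F [-2.4 -3.7 -0.1] w 0.0909842392462882 1.4158806949853897
pred line px 341.27220939543156 210.36788172164066
col 341 line row 209.91 edge row 212.41 line y [-45.2 -28.7] front y [-45.6 -29.2] gap 0.5
col 360 line row 210.41 edge row 212.68 line y [-34.9 -29. ] front y [-35.5 -29.4] gap 0.4
```

View pics/w5.png

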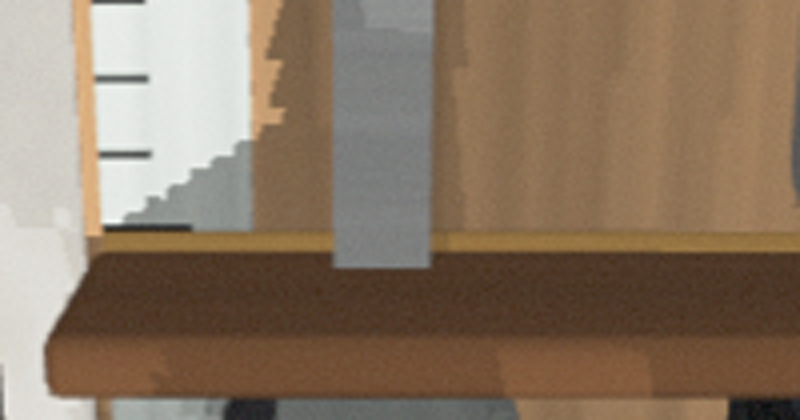

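Emit:
jog_arm([
  [[1,0.004,0,0,0,0,-0.01],[1,0.004,0,0,0,0,-0.01],[0.8,0.004,0,0,0,0,-0.01],[0.7,0.004,0,0,0,0,-0.01],[0.6,0.005,0,0,0,0,-0.01],[0.55,0.006,0,0,0,0,-0.01],[0.5,0.007,0,0,0,0,-0.01],[0.5,0.008,0,0,0,0,-0.01],[0.5,0.008,0,0,0,0,-0.01]],
])

```text
clock: 13.45
ee_pos: [0.4786, -0.005, 0.0481]
tcp_rot: [[-0.08, 0.997, -0.0], [0.997, 0.08, -0.0], [0.0, -0.0, -1.0]]
contact_force: [1.8, -3.3, -0.3]
grip_width: 0.0459
gripper_force: 2.0
```

```bash
python3 m.py
```

```text
clock 13.45 tcp [-76.9 -54.3] 0.0481 F [ 1.8 -3.3 -0.3] w 0.04586154568021249 1.985556134604849
pred line px 341.10199589398985 211.22688608183014
col 341 line row 210.82 edge row 212.47 line y [-45.1 -28.8] front y [-45.5 -28.8] gap 0.0
col 360 line row 210.96 edge row 212.64 line y [-34.8 -28.8] front y [-35.4 -28.8] gap 0.0
```

Emit:
jog_arm([
  [[0.46,0.002,0,0,0,0,0.005],[0.43,0.004,0,0,0,0,0.009],[0.4,0.005,0,0,0,0,0.009],[0.35,0.005,0,0,0,0,0.009],[0.2,0.005,0,0,0,0,0.009],[0,0.005,0,0,0,0,0.009],[0,0.005,0,0,0,0,0.009],[0,0.005,0,0,0,0,0.009]],
])

```text
clock: 14.3
ee_pos: [0.4789, -0.0048, 0.0481]
tcp_rot: [[-0.071, 0.997, 0.0], [0.997, 0.071, 0.0], [-0.0, 0.0, -1.0]]
contact_force: [4.0, -0.4, -2.1]
grip_width: 0.035
gripper_force: 31.2
```

```bash
python3 m.py
```

```text
clock 14.3 tcp [-76.6 -54.1] 0.0481 F [ 4.  -0.4 -2.1] w 0.034954767721191514 31.247447580099106
pred line px 340.2052797376887 211.07016958332065
col 340 line row 210.74 edge row 212.4 line y [-45.1 -28.8] front y [-45.6 -28.8] gap 0.0
col 359 line row 210.65 edge row 212.39 line y [-34.8 -28.8] front y [-35.5 -28.8] gap 0.0
```

Run:
```python
from h import *
a=load('wrist')
for u in(300,340,360):
    c=a['frame'][:,u-1:u+2].astype(int).mean(1);print(u,[(r,int(c[r,0]-c[r,2]),int(c[r].sum())) for r in range(203,218)])
    print([ (r,Bd(atz(a,u,r,.012))[1]) for r in(207.5,208.5,212.5)])
s=snap('side');P=cloud(s);B=((P[...,:2]-OB)@np.stack([EX,EY],1))*1000
z=P[...,2]*1000
for x0,x1 in((-20,60),):
  h=[]
  for y in range(-40,190,6):
    m=(B[...,0]>x0)&(B[...,0]<x1)&(abs(B[...,1]-y)<3)&(z>28)&(z<75)
    h.append((y,int(m.sum()),round(float(B[...,0][m].min()),0) if m.any() else None,round(float(np.percentile(z[m],90))) if m.any() else None))
  print(h)
```

```text
300 [(203, 51, 300), (204, 52, 310), (205, 51, 304), (206, 52, 306), (207, 51, 307), (208, 52, 265), (209, 73, 306), (210, 77, 307), (211, 77, 310), (212, 69, 278), (213, 41, 179), (214, 38, 172), (215, 43, 177), (216, 37, 177), (217, 39, 176)]
[(207.5, np.float64(-27.0)), (208.5, np.float64(-27.6)), (212.5, np.float64(-29.8))]
340 [(203, 59, 352), (204, 60, 350), (205, 60, 354), (206, 59, 350), (207, 59, 346), (208, 59, 299), (209, 82, 332), (210, 84, 327), (211, 83, 341), (212, 73, 305), (213, 43, 176), (214, 38, 174), (215, 42, 177), (216, 41, 176), (217, 37, 180)]
[(207.5, np.float64(-27.0)), (208.5, np.float64(-27.6)), (212.5, np.float64(-29.8))]
360 [(203, 58, 351), (204, 59, 347), (205, 59, 353), (206, 57, 345), (207, 58, 346), (208, 58, 300), (209, 81, 330), (210, 82, 333), (211, 84, 337), (212, 72, 298), (213, 43, 191), (214, 38, 178), (215, 39, 175), (216, 39, 182), (217, 38, 176)]
[(207.5, np.float64(-27.0)), (208.5, np.float64(-27.6)), (212.5, np.float64(-29.8))]
[(-40, 0, None, None), (-34, 65, -18.0, 51), (-28, 43, -19.0, 49), (-22, 23, -11.0, 32), (-16, 61, -15.0, 34), (-10, 62, -16.0, 34), (-4, 61, -18.0, 35), (2, 61, -4.0, 52), (8, 64, -4.0, 53), (14, 65, -16.0, 53), (20, 60, -16.0, 41), (26, 63, -17.0, 34), (32, 55, -16.0, 33), (38, 3, 3.0, 29), (44, 0, None, None), (50, 41, 3.0, 34), (56, 47, 5.0, 36), (62, 51, -2.0, 35), (68, 55, -5.0, 49), (74, 54, -5.0, 55), (80, 50, -5.0, 53), (86, 45, -6.0, 51), (92, 52, -6.0, 35), (98, 48, 1.0, 35), (104, 29, 5.0, 33), (110, 0, None, None), (116, 22, 10.0, 33), (122, 54, -1.0, 37), (128, 55, -7.0, 37), (134, 63, -6.0, 48), (140, 63, -6.0, 59), (146, 55, -6.0, 60), (152, 54, -6.0, 60), (158, 39, -5.0, 49), (164, 57, -5.0, 38), (170, 44, 4.0, 36), (176, 17, 12.0, 34), (182, 0, None, None), (188, 83, -19.0, 37)]
```

```bash
python3 -c "
from h import *
print(ticket.job_done())"
```

```text
the job is handed in; nothing more can be done
None
```

The job is handed in at about 14 s of the 51 s. The three boxes are flush on the fence, the stop's front measures within about 0.3 mm of the brass line, and the fingers still pinch the lever and thumb plate at about 31 N (35 mm across, so the lever is shut).

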